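Shut the watch movement case

ROBOT

A 7-joint arm with a two-finger parallel gripper is mounted at the origin on the work surface. World frame = base frame: x ahead of the robot, y to its left, z up, the work surface at z = 0. Lengths are in m, angles in rad, forces in N, time in s.
With the tool pointing down it reaches from about 0.4 to 0.85 m from the base axis. Payload 10.4 kg.
Tool frame: the origin (TCP) lies at the very end of the fingers, on their centre line; the grasp point (between the pads) lies 19 mm behind it; z points along the fingers, y is the direction in which the jaws open and shut (so a half turn about z gives the same grasp; the last joint's range is limited). The gripper opens to 87 mm and grips with 3 to 60 N. Pads are 19 mm wide; open, the fingers measure 117 mm over their backs; the gripper's body (75 mm by 190 mm) begins 51 mm behind the grasp point.
Start: joints at [1.247, 0.332, -0.065, 1.46, 0.022, 1.35, -0.088], TCP at [0.185, -0.597, 0.223] pointing down, gripper open.
Joint ranges: [-2.6, 2.6], [-0.5, 2.12], [-1.47, 1.34], [0.16, 2.42], [-1.27, 4.41], [0.06, 2.06], [-2.6, 2.6]. Speed limits (rad/s): [2.22, 2.22, 2.79, 2.79, 3.14, 3.14, 3.14].

INTERFACE

Orientations are given as a unit quaternion [x, y, z, w].
In Python, from bench import r, eyes, job gives the robot as it stands. The module is installed in compiled form; this text tells all that it offers.
- The arm moves only by the tool play_rows, never from a script. Its argument "motion" is a list of rows, each a list of 7 numbers: the shift along the tool's x, y, z as a fraction of full scale, then the turn, a rotation vector about the tool's x, y, z as a fraction of full scale, then the opening in per cent of the stroke, from 0 (shut) to 100 (fully open). A call has 1 to 5 rows; each row is the pose to reach, as a shift and turn from the pose commanded when the call began, along the tool's axes at that moment; what a row does not reach only later rows make up. Full scale, the value 1, is 0.2 m for a shift and 90 degrees for a turn. A row lasts 1/8 s, in which the tool goes at most 62.5 mm and 10.7 degrees, less where a joint would pass 70% of its speed; a pose out of reach is approached as far as the arm can. A call with a number of a shift or a turn outside -1 to 1 is refused whole. A call with a gripper value outside its range is refused whole. The fingers move at their own pace and stop on an object; "squeeze" is the grip in N (left out, the last holds). Time passes only in rows, so rows that repeat a pose let the fingers close. It gives the time, the measured TCP pose, the force and the opening at its end, in the units of the state.
- r.read_state(): the state, without advancing time (a new reading comes with each control period).
- eyes.camera(name): name is "side" or "top" or "wrist"; returns a dict with "image" (384x512x3 uint8, red, green, blue), "mtx" (3x3 intrinsics, pixels), "R" (3x3) and "t" (3): a world point X has camera coordinates R X + t. Camera axes: x right, y down, z forward; pixel columns grow to the right and rows downward; lengths in m; the calibration is good to about 2 mm. A picture is of the moment at which its call begins. There is no depth.
- job.close_job(): hands the job in, once; it reports no verdict.
Trained networks look in a picture, given as the dict that the camera call returned (one of the last four; its "shot" number tells which), for a name from the list of things; names that differ only in an ending like _2 or _b are one class to them, and where a whole thing is asked for, a point or a joint stands for the part that bears it (a point fixed in the world has none). Each returns a list of dicts, best first, with "p" (0 to 1); they miss things now and then, are a little off and sometimes report something else, mostly with a low value. They report only what shows in the picture. A call takes as long as a camera call.
- eyes.regions_of(picture, label): "region" (384x512 bool, what is visible of it) and "xy" ([column, row] in pixels, amid what is visible of it).
- eyes.landmark_of(picture, label): "xy" ([column, row] in pixels: a listed point, or the origin of a listed thing).
The state is a dict: "time": time; "joint_positions": joint angles; "joint_vel": joint speeds; "joint_torque": joint torques, N m; "ee_pos": TCP position; "eef_rot": TCP orientation; "ft_force": force on the tool from outside, world axes, zero at the start; "torque": the same for the moment, N m; "width": finger opening in m.
Only numpy, scipy, OpenCV 4.12 (cv2) and the standard library are available. Lean on these libraries where they do the work, as an engineer would, in place of code of your own. Each camera call takes 0.05 s, during which the arm holds its last target. There are 200 camera calls.

TASK

Put the open movement case away for the night: first push the upright metal inner flap over and down until it lies flat in the case, then swing the wooden cover gently shut over it, fully home on the rim, without letting it slam. Only push with the fingertips: do not force anything, pick anything up, or disturb the parts in the case and the things standing around it.

Things in the scene. Friction and masses are not known exactly. Their poses are not given: they have to be found in the camera images.
- case: (all sizes here in mm) dark wooden case, fixed to the bench, 230 (its x) x 180 (its y) x 60 high, walls 8; origin at the centre of its underside, z up. x runs along both hinges and points roughly away from the robot; the cover is hinged on the +y rim, the flap inside the -y wall. Open compartments inside, floor 8 up, a low divider 39 high between them
- flap (a joint): angle of the inner flap: 0 = lying flat in the case (its upper face 5 below the rim), 1.57 = upright; range 0 to 1.65. It stays where it is left (stiff hinge, about 1 N at its edge moves it). Outside push towards the case's +y folds it down
- flap_hinge (a point): middle of the flap's hinge line, 80 from the case centre towards -y, 53 above the bench; the line runs along the case's x
- flap_edge (a point): middle of the flap's free edge. The flap is an aluminium plate 200 (along the hinge) x 115 x 4 thick; this point is in mid-thickness, 115 from the hinge
- cover (a joint): angle of the cover: 0 = shut on the rim, 1.57 = upright; range 0 to 1.85. It stays where it is left (stiff hinge: 1 to 2 N at its edge moves it), so it must be pushed all the way. Outside push towards the case's -y shuts it. It cannot shut while the flap stands
- cover_hinge (a point): middle of the cover's hinge line, on the top of the case's +y rim: 90 from the case centre towards +y, 60 above the bench; the line runs along the case's x. It lies in the plane of the cover's inner face
- cover_edge (a point): middle of the cover's free edge, in mid-thickness. The cover is a flat dark wooden board 230 (along the hinge) x 180 x 10 thick; when shut its top is 70 above the bench
- pot_a: small round screw-lid parts pot, 52 dia x 28 high, on the bench by the case, off its far end or in front of its -y side; leave alone. Sizes in mm, origin at the centre of its underside
- pot_b: like pot_a, on the bench by the case, off its far end or in front of its -y side; leave alone. Sizes in mm, origin at the centre of its underside
- pot_c: like pot_a, on the bench by the case; leave alone. Sizes in mm, origin at the centre of its underside
- movement: round steel watch movement, 40 dia x 16 high, loose in the near compartment of the case; leave alone. Sizes in mm, origin at the centre of its underside
- bezel: brass ring, 42 dia x 8 high, loose in the far compartment of the case; leave alone. Sizes in mm, origin at the centre of its underside
- loupe: eye loupe, 50 dia x 40 high, standing on the bench; leave alone. Sizes in mm, origin at the centre of its underside
- winder: brass mainspring winder, 145 long x 26 high, lying on the bench along its own x; leave alone. Sizes in mm, origin at the centre of its underside

How it is judged:
On the way, in this order (a step that is already met when the one before it is completed fails the run):
1. the flap lies flat in the case (within 0.06 rad) while the cover still stands open (more than 0.8 rad) (value of joint flap below 0.06 rad and value of joint cover above 0.8 rad), for 0.2 s.
2. the cover is shut on the rim (within 0.03 rad) (value of joint cover below 0.03 rad), for 0.2 s.
At the end, for the whole second after the job is handed in: the flap lies within 0.06 rad of flat, the cover above it is shut within 0.03 rad (5 mm at its edge) and at rest; the movement and the bezel lie within 20 mm, all other loose things within 30 mm, of where they were (value of joint flap below 0.06 rad and value of joint cover below 0.03 rad and velocity of joint cover between -0.05 and 0.05 rad/s and distance of each of pot_a, pot_b, pot_c, loupe, winder from where it was at the start of the episode below 0.03 m and distance of each of movement, bezel from where it was at the start of the episode below 0.02 m); the robot touches nothing.
It fails at once if the cover was slammed (turning faster than 3 rad/s towards shut) (velocity of joint cover below -3 rad/s).
It fails at once if the case, its flap or its cover was forced or squeezed by the fingers (over 80 N) (contact force between the fingers and case above 80 N).
It fails at once if the movement or the bezel in the case was lifted or moved by more than 20 mm (distance of any of movement, bezel from where it was at the start of the episode above 0.02 m).
It fails at once if a pot, the loupe or the winder was lifted or moved by more than 30 mm (distance of any of pot_a, pot_b, pot_c, loupe, winder from where it was at the start of the episode above 0.03 m).
It also fails if it takes over 53 s, if anything falls off the work surface, if the arm or the gripper's body presses on something with over 40 N, if the wrist force passes 120 N, or if a joint passes its speed limit or range.

## Working session

There is one attempt and no reset: what is moved stays moved. The work goes in short steps, Python scripts to look and compute and a tool call to move; the robot and the scene stay as the last step left them, time stands still between calls to the robot, and variables do not carry over. Pictures are saved under pics/ and viewed, about 8 in all and at most 12, crops included, and the job is handed in when it is done.

Besides the shell and the picture viewer there is one more tool, called after "Request:" as name(argument=value, ...), one argument or row to a line, values as JSON. play_rows: Moves the arm, as the interface text tells. Shift numbers are shares of 0.2 m and turn numbers shares of 90 degrees, none past 1 either way. Its arguments: {"type":"object","properties":{"motion":{"type":"array","items":{"type":"array","items":{"type":"number"}}},"squeeze":{"type":"number"}},"required":["motion"]}

```bash
mkdir -p pics
cat > h.py <<'E'
import numpy as np, cv2
from bench import r, eyes, job
def tri(pts):  # [(pic,xy)]
    A=[]
    for p,xy in pts:
        P=p["mtx"]@np.hstack([p["R"],np.array(p["t"]).reshape(3,1)])
        A+= [xy[0]*P[2]-P[0], xy[1]*P[2]-P[1]]
    v=np.linalg.svd(np.array(A))[2][-1]; return v[:3]/v[3]
def onz(p,xy,z):
    d=np.linalg.inv(p["mtx"])@[xy[0],xy[1],1]; R=np.array(p["R"]);c=-R.T@np.array(p["t"]); d=R.T@d
    return c+d*(z-c[2])/d[2]
def proj(p,X):
    q=p["mtx"]@(np.array(p["R"])@X+np.array(p["t"])); return q[:2]/q[2]
E
python3 - <<'E'
from h import *
s=eyes.camera("side");t=eyes.camera("top")
print(r.read_state())
cv2.imwrite("pics/a.png",np.vstack([s["image"],t["image"]])[:,:,::-1])
Z=dict(pot_a=0,movement=.008,bezel=.008,loupe=0,winder=0)
for n in ["case","flap_hinge","flap_edge","cover_hinge","cover_edge","pot_a","movement","bezel","loupe","winder"]:
    a=eyes.landmark_of(s,n);b=eyes.landmark_of(t,n)
    print(n,"S",[(np.round(x["xy"]).tolist(),round(x["p"],2)) for x in a][:4],"T",[(np.round(x["xy"]).tolist(),round(x["p"],2)) for x in b][:4])
    if a and b and n!="pot_a": print("   tri",tri([(s,a[0]["xy"]),(t,b[0]["xy"])]).round(3))
    if n in Z:
        print("   S",[onz(s,x["xy"],Z[n]).round(3) for x in a],"T",[onz(t,x["xy"],Z[n]).round(3) for x in b])
for p in (s,t): print((-np.array(p["R"]).T@np.array(p["t"])).round(3))
E
```

```text
{'time': 0.1, 'joint_positions': array([ 1.24739728,  0.33278188, -0.06469491,  1.46086734,  0.02161695,
        1.34987098, -0.08853334]), 'joint_vel': array([ 0.00071349,  0.00061195,  0.00169019, -0.00148126,  0.00179813,
       -0.00126891,  0.00012168]), 'joint_torque': array([ 1.73220804e-03, -6.24548078e+01,  2.54337152e-02, -3.90721321e+01,
       -6.12449949e-02,  3.65996361e-02,  5.51323808e-05]), 'ee_pos': array([ 0.18506498, -0.5966159 ,  0.22184543]), 'eef_rot': array([ 9.88712231e-01,  1.49825714e-01, -1.28519877e-04, -6.02247363e-04]), 'ft_force': array([-0.35695023, -0.7371193 ,  0.63620955]), 'torque': array([ 0.0242086 , -0.07441924,  0.03177824]), 'width': 0.08744199927414273}
case S [([247.0, 214.0], 0.63)] T [([250.0, 220.0], 0.76)]
   tri [ 0.537  0.035 -0.014]
flap_hinge S [([269.0, 196.0], 0.86)] T [([276.0, 213.0], 0.87)]
   tri [ 0.548 -0.041  0.056]
flap_edge S [([268.0, 173.0], 0.9)] T [([412.0, 219.0], 0.62), ([273.0, 208.0], 0.56)]
   tri [ 0.457 -0.144  0.327]
cover_hinge S [([220.0, 203.0], 0.9)] T [([215.0, 226.0], 0.61), ([249.0, 201.0], 0.16)]
   tr
[... 438 characters left out ...]
, 0.01 , 0.   ])]
movement S [([257.0, 219.0], 0.48)] T [([257.0, 244.0], 0.62)]
   tri [0.463 0.008 0.031]
   S [array([0.485, 0.004, 0.008])] T [array([0.465, 0.01 , 0.008])]
bezel S [([248.0, 202.0], 0.58)] T [([245.0, 198.0], 0.56)]
   tri [ 0.598  0.036 -0.01 ]
   S [array([0.578, 0.029, 0.008])] T [array([0.596, 0.047, 0.008])]
loupe S [([375.0, 204.0], 0.55)] T [([204.0, 217.0], 0.18)]
   tri [ 0.318 -0.131  0.416]
   S [array([ 0.527, -0.425,  0.   ])] T [array([0.54 , 0.163, 0.   ])]
winder S [([133.0, 227.0], 0.56)] T [([110.0, 226.0], 0.78)]
   tri [ 0.51   0.435 -0.01 ]
   S [array([0.5  , 0.431, 0.   ])] T [array([0.51 , 0.432, 0.   ])]
[-0.67   0.093  1.197]
[0.386 0.007 1.155]
```

```bash
python3 -c "
import cv2;i=cv2.imread('pics/a.png');print(i.shape);cv2.imwrite('pics/s.png',i[:384]);cv2.imwrite('pics/t.png',i[384:])"
```

```text
(768, 512, 3)
```

View pics/s.png

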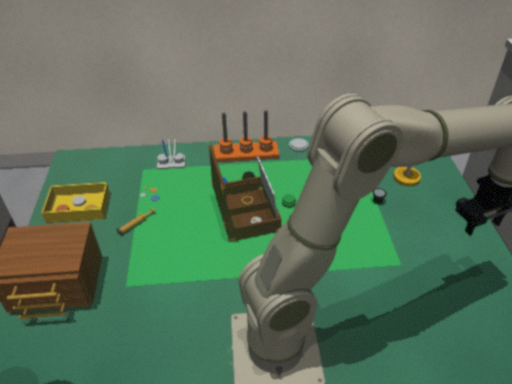

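View pics/t.png

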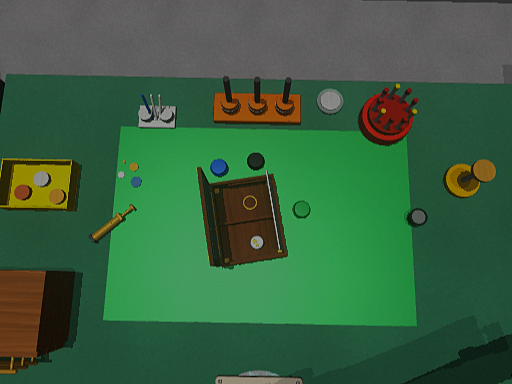

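The side view shows the case at about (245,210), with the cover standing at its left (213,150)–(235,238) and the flap upright at its right (262,158)–(278,225). In the top view the flap runs from (267,175) to (281,250), the cover top edge from (198,168) to (211,266), and pots sit at (219,168), (256,160) and (302,209). Next I fit the case pose and both angles.

```bash
cat >> h.py <<'E'
from scipy.optimize import least_squares
from scipy.spatial.transform import Rotation as Rot
def c2w(q,P):
    c,s=np.cos(q[2]),np.sin(q[2]); P=np.asarray(P,float)
    return np.array([q[0]+c*P[0]-s*P[1],q[1]+s*P[0]+c*P[1],P[2]])
def flap(a,x=0,rad=.115): return [x,-.08+rad*np.cos(a),.053+rad*np.sin(a)]
def cover(a,x=0,rad=.18,h=.005): return [x,.09-rad*np.cos(a)+h*np.sin(a),.06+rad*np.sin(a)+h*np.cos(a)]
def tool(X,st):  # world vector -> tool fractions
    return (Rot.from_quat(st["eef_rot"]).inv().apply(X)/.2).round(3)
E
python3 - <<'E'
from h import *
s=eyes.camera("side");t=eyes.camera("top")
obs=[(s,(269,196),lambda q:[0,-.08,.053]),(t,(276,213),lambda q:[0,-.08,.053]),
(s,(268,173),lambda q:flap(q[3])),(t,(273,208),lambda q:flap(q[3])),
(s,(220,203),lambda q:[0,.09,.06]),(t,(215,226),lambda q:[0,.09,.06]),
(s,(217,165),lambda q:cover(q[4])),(t,(206,214),lambda q:cover(q[4])),
(t,(198,168),lambda q:cover(q[4],.115,h=.01)),(t,(211,266),lambda q:cover(q[4],-.115,h=.01)),
(t,(267,175),lambda q:flap(q[3],.1)),(t,(281,250),lambda q:flap(q[3],-.1)),
(t,(286,256),lambda q:[-.115,-.09,.06]),(s,(278,230),lambda q:[-.115,-.09,.06])]
f=lambda q:np.concatenate([proj(p,c2w(q,g(q)))-xy for p,xy,g in obs])
o=least_squares(f,[.54,.03,.15,1.57,1.6],loss="soft_l1")
print(o.x.round(4)); print(o.fun.reshape(-1,2).round(1).tolist() if 0 else f(o.x).reshape(-1,2).round(1).tolist())
q=o.x; np.save("q.npy",q)
def draw(p,x0,y0,x1,y1):
    k=5; im=cv2.resize(p["image"][y0:y1,x0:x1,::-1],None,fx=k,fy=k,interpolation=cv2.INTER_CUBIC)
    def L(pts,c):
        u=[((proj(p,c2w(q,P))-[x0,y0]+.5)*k).astype(int).tolist() for P in pts]; cv2.polylines(im,[np.array(u)],True,c,1)
    L([[a,b,.06] for a,b in [(-.115,-.09),(.115,-.09),(.115,.09),(-.115,.09)]],(0,255,255))
    L([flap(0*q[3]+q[3],x,rr) for x,rr in [(-.1,0),(.1,0),(.1,.115),(-.1,.115)]],(255,0,255))
    L([cover(q[4],x,rr,0) for x,rr in [(-.115,0),(.115,0),(.115,.18),(-.115,.18)]],(255,255,0))
    return im
a=draw(s,195,135,300,245);b=draw(t,190,150,300,275)
h=max(a.shape[0],b.shape[0]); pad=lambda i:cv2.copyMakeBorder(i,0,h-i.shape[0],0,0,0)
c=np.hstack([pad(a),pad(b)]);c=cv2.resize(c,None,fx=.72,fy=.72,interpolation=cv2.INTER_AREA);print(c.shape);cv2.imwrite("pics/fit.png",c)
st=r.read_state()
M=Rot.from_quat(st["eef_rot"]).as_matrix();print(M.round(3))
E
```

```text
[0.5283 0.0383 0.1774 1.4869 1.5389]
[[-0.6, 1.8], [-0.4, 2.1], [-2.2, 0.3], [0.8, 1.2], [0.5, 2.6], [-0.8, -1.6], [0.3, -0.4], [0.3, 1.1], [-0.3, -0.7], [-0.2, -0.0], [0.4, -4.5], [-0.4, -0.5], [0.5, 0.1], [2.9, -11.4]]
(450, 774, 3)
[[ 0.955  0.296  0.   ]
 [ 0.296 -0.955 -0.   ]
 [ 0.     0.    -1.   ]]
```

View pics/fit.png

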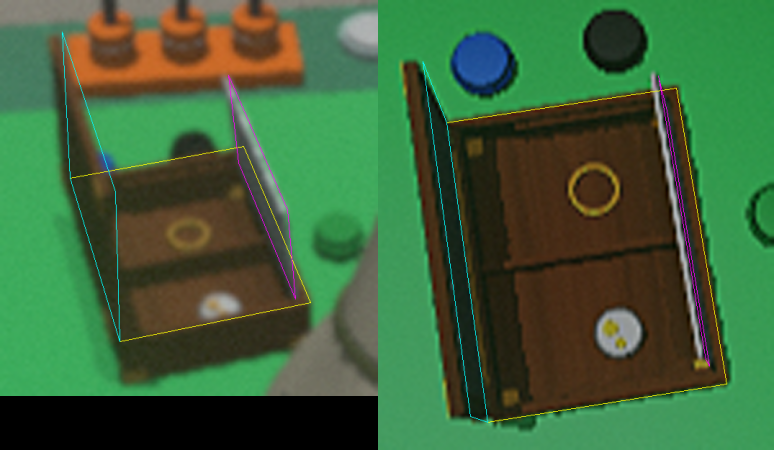

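Request:
play_rows(
  motion=[
    [0.2, -0.15, 0, 0, 0, -0.1, 0],
    [0.4, -0.3, 0, 0, 0, -0.2, 0],
    [0.6, -0.45, 0, 0, 0, -0.3, 0],
    [0.8, -0.6, 0, 0, 0, -0.4, 0],
    [1, -0.75, 0, 0, 0, -0.5, 0],
  ],
  squeeze=10,
)

```text
time: 1.82
ee_pos: [0.3326, -0.3931, 0.2228]
eef_rot: [0.855, 0.519, -0.0, 0.0]
ft_force: [0.4, -1.4, 1.1]
width: 0.0448
```

```bash
cat > go.py <<'E'
import sys
from h import *
q=np.load("q.npy"); st=r.read_state(); P=np.array(st["ee_pos"]); R=Rot.from_quat(st["eef_rot"])
d=c2w([0,0,-q[2]],P-[q[0],q[1],0]); M=R.as_matrix()
print("t",round(st["time"],2),"case pos",d.round(3),"world",P.round(3),"F",np.array(st["ft_force"]).round(1),"w",round(st["width"],3))
print("tool x in case",c2w([0,0,-q[2]],M[:,0]).round(3),"z",c2w([0,0,-q[2]],M[:,2]).round(3),"yaw err deg",round(np.degrees(q[2]+np.pi/2-np.arctan2(M[1,0],M[0,0])),1))
for a in sys.argv[1:]:
    T=c2w(q,[float(v) for v in a.split(",")]); print(a,"->",tool(T-P,st))
E
python3 go.py 0,-.15,.222 0,-.13,.14
```

```text
t 1.82 case pos [-0.269 -0.39   0.223] world [ 0.333 -0.393  0.223] F [ 0.4 -1.4  1.1] w 0.045
tool x in case [ 0.611  0.792 -0.   ] z [ 0.    -0.001 -1.   ] yaw err deg 37.6
0,-.15,.222 -> [1.771 0.331 0.003]
0,-.13,.14 -> [1.85  0.27  0.413]
```

Request:
play_rows(
  motion=[
    [0.2, 0.04, 0, 0, 0, -0.11, 0],
    [0.4, 0.07, 0, 0, 0, -0.21, 0],
    [0.6, 0.11, 0, 0, 0, -0.32, 0],
    [0.8, 0.15, 0, 0, 0, -0.42, 0],
    [0.95, 0.18, 0, 0, 0, -0.42, 0],
  ],
)

```text
time: 2.45
ee_pos: [0.4532, -0.2415, 0.2228]
eef_rot: [0.641, 0.767, 0.0, 0.0]
ft_force: [1.0, -0.4, 0.3]
width: 0.0019
```

```bash
python3 go.py 0,-.14,.222 0,-.14,.145
```

```text
t 2.45 case pos [-0.123 -0.262  0.223] world [ 0.453 -0.241  0.223] F [ 1.  -0.4  0.3] w 0.002
tool x in case [-0.001  1.    -0.   ] z [ 0.001 -0.    -1.   ] yaw err deg -0.1
0,-.14,.222 -> [0.61  0.617 0.004]
0,-.14,.145 -> [0.61  0.617 0.389]
```

Request:
play_rows(
  motion=[
    [0.15, 0.16, 0.05, 0, 0, 0, 0],
    [0.3, 0.32, 0.13, 0, 0, 0, 0],
    [0.45, 0.48, 0.25, 0, 0, 0, 0],
    [0.61, 0.62, 0.39, 0, 0, 0, 0],
    [0.61, 0.62, 0.39, 0, 0, 0, 0],
  ],
)

```text
time: 3.08
ee_pos: [0.5529, -0.0972, 0.1424]
eef_rot: [0.64, 0.768, 0.0, -0.002]
ft_force: [-0.3, -0.1, 0.8]
width: 0.0005
```

```bash
python3 go.py
python3 - <<'E'
from h import *
t=eyes.camera("top");s=eyes.camera("wrist")
cv2.imwrite("pics/b.png",np.hstack([cv2.resize(t["image"][130:290,180:340],(384,384)),s["image"]])[:,:400+400,::-1])
E
```

```text
t 3.08 case pos [ 0.    -0.138  0.142] world [ 0.553 -0.097  0.142] F [-0.3 -0.1  0.8] w 0.001
tool x in case [-0.003  1.     0.003] z [-0.002  0.003 -1.   ] yaw err deg -0.2
```

```bash
python3 -c "
import cv2;print(cv2.imread('pics/b.png').shape)"
```

```text
(384, 800, 3)
```

View pics/b.png

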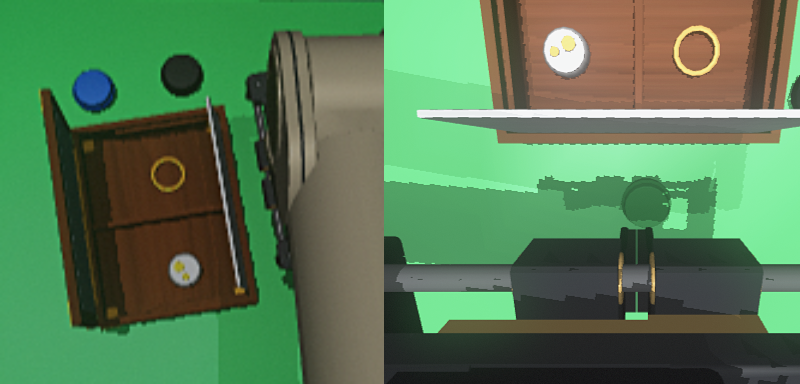

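```bash
python3 go.py
python3 - <<'E'
from h import *
w=eyes.camera("wrist");st=r.read_state();q=np.load("q.npy")
c=-np.array(w["R"]).T@np.array(w["t"]); print("cam in tool",Rot.from_quat(st["eef_rot"]).inv().apply(c-st["ee_pos"]).round(3))
Y0,Z0=-.140,.1448
for rho in (.095,):
  for a in [1.5,1.3,1.1,.9,.7,.5,.35,.2,.1,0,-.04]:
    y=-.08+rho*np.cos(a)-.002*np.sin(a)-.0095; z=.053+rho*np.sin(a)+.002*np.cos(a)
    print(a,round(y,3),round(z,3),"frac",round((y-Y0)/.2,3),round((Z0-z)/.2,3))
E
```

```text
t 3.17 case pos [-0.    -0.142  0.144] world [ 0.553 -0.101  0.144] F [ 0.4 -0.5 -0.3] w 0.001
tool x in case [0.002 1.    0.   ] z [-0.001  0.    -1.   ] yaw err deg 0.1
cam in tool [ 0.078  0.001 -0.162]
1.5 -0.085 0.148 frac 0.276 -0.016
1.3 -0.066 0.145 frac 0.37 -0.001
1.1 -0.048 0.139 frac 0.459 0.031
0.9 -0.032 0.129 frac 0.54 0.081
0.7 -0.018 0.116 frac 0.609 0.145
0.5 -0.007 0.1 frac 0.665 0.222
0.35 -0.001 0.087 frac 0.695 0.287
0.2 0.003 0.074 frac 0.716 0.355
0.1 0.005 0.064 frac 0.724 0.402
0 0.006 0.055 frac 0.728 0.449
-0.04 0.006 0.051 frac 0.728 0.468
```

Request:
play_rows(
  motion=[
    [0.15, 0, 0.005, 0, 0, 0, 0],
    [0.275, 0, 0.01, 0, 0, 0, 0],
    [0.355, 0, 0.045, 0, 0, 0, 0],
    [0.425, 0, 0.095, 0, 0, 0, 0],
    [0.48, 0, 0.16, 0, 0, 0, 0],
  ],
)

```text
time: 3.85
ee_pos: [0.5363, -0.0069, 0.1119]
eef_rot: [0.643, 0.766, -0.0, 0.0]
ft_force: [0.1, -0.4, 1.3]
width: 0.0003
```

```bash
python3 go.py
python3 - <<'E'
from h import *
t=eyes.camera("side");s=eyes.camera("wrist")
cv2.imwrite("pics/c.png",np.hstack([cv2.resize(t["image"][130:250,190:310],(288,288)),s["image"][:288]])[:,:,::-1])
E
```

```text
t 3.85 case pos [-0.    -0.046  0.112] world [ 0.536 -0.007  0.112] F [ 0.1 -0.4  1.3] w 0.0
tool x in case [ 0.003  1.    -0.   ] z [ 0. -0. -1.] yaw err deg 0.2
```

View pics/c.png

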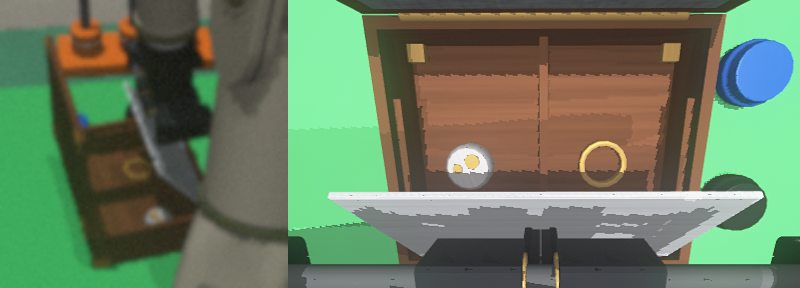

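The flap is folding down under the fingertips, with its edge at row 195 of the wrist view, and the parts in the case haven't moved. I'll continue.

Request:
play_rows(
  motion=[
    [0.035, 0, 0.065, 0, 0, 0, 0],
    [0.06, 0, 0.13, 0, 0, 0, 0],
    [0.07, 0, 0.18, 0, 0, 0, 0],
    [0.075, 0, 0.225, 0, 0, 0, 0],
    [0.075, 0, 0.255, 0, 0, 0, 0],
  ],
)

```text
time: 4.58
ee_pos: [0.5335, 0.008, 0.0609]
eef_rot: [0.643, 0.766, -0.0, -0.0]
ft_force: [0.4, -0.2, 1.4]
width: 0.0005
```

Request:
play_rows(
  motion=[
    [0, 0, 0.015, 0, 0, 0, 0],
    [0, 0, 0.03, 0, 0, 0, 0],
    [0, 0, 0.045, 0, 0, 0, 0],
    [0, 0, 0.05, 0, 0, 0, 0],
    [0, 0, 0.05, 0, 0, 0, 0],
  ],
)

```text
time: 5.2
ee_pos: [0.534, 0.0079, 0.0549]
eef_rot: [0.643, 0.766, -0.001, 0.001]
ft_force: [-18.5, -1.5, 40.8]
width: 0.0005
```

```bash
python3 go.py
```

```text
t 5.2 case pos [ 0.    -0.031  0.055] world [0.534 0.008 0.055] F [-18.5  -1.5  40.8] w 0.001
tool x in case [ 0.002  1.    -0.002] z [ 0.    -0.002 -1.   ] yaw err deg 0.1
```

Request:
play_rows(
  motion=[
    [0, 0, -0.1, 0, 0, 0, 0],
    [0, 0, -0.3, 0, 0, 0, 0],
    [0, 0, -0.55, 0, 0, 0, 0],
    [0, 0, -0.8, 0, 0, 0, 0],
    [0, 0, -1, 0, 0, 0, 0],
  ],
)

```text
time: 5.82
ee_pos: [0.5339, 0.0079, 0.254]
eef_rot: [0.643, 0.766, 0.0, 0.001]
ft_force: [-0.3, 0.7, -0.1]
width: 0.0003
```

Request:
play_rows(
  motion=[
    [0, 0, -0.15, 0, 0, 0, 0],
    [0.1, 0, -0.3, 0, 0, 0, 0],
    [0.3, 0, -0.3, 0, 0, 0, 0],
    [0.55, 0, -0.3, 0, 0, 0, 0],
    [0.8, 0, -0.3, 0, 0, 0, 0],
  ],
)

```text
time: 6.45
ee_pos: [0.5055, 0.1667, 0.312]
eef_rot: [0.643, 0.766, 0.0, 0.0]
ft_force: [0.2, 0.6, -0.1]
width: 0.0003
```

```bash
python3 go.py 0,.15,.31 0,.16,.2
python3 - <<'E'
from h import *
t=eyes.camera("side");s=eyes.camera("top")
cv2.imwrite("pics/d.png",np.hstack([cv2.resize(x["image"][130:270,180:320],(400,400)) for x in (t,s)])[:,:,::-1])
E
```

```text
t 6.45 case pos [0.    0.13  0.312] world [0.505 0.167 0.312] F [ 0.2  0.6 -0.1] w 0.0
tool x in case [ 0.003  1.    -0.   ] z [ 0.001 -0.    -1.   ] yaw err deg 0.2
0,.15,.31 -> [ 0.098 -0.001  0.01 ]
0,.16,.2 -> [ 0.148 -0.002  0.56 ]
```

View pics/d.png

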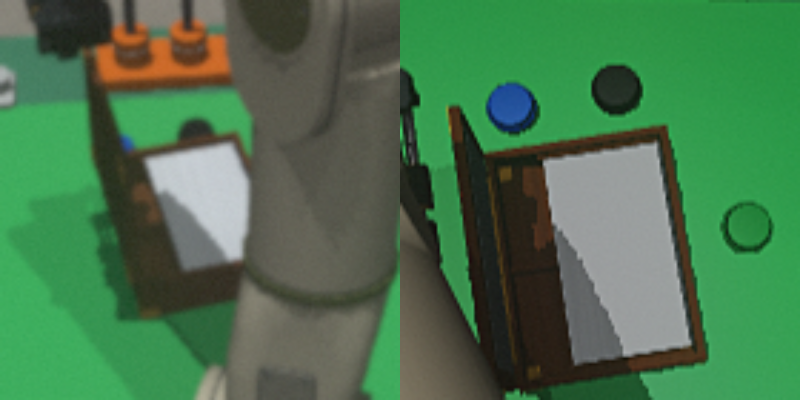

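The flap lies flat and grey in the case, the cover is still upright, and the pots haven't moved. Next I go down behind the cover.

Request:
play_rows(
  motion=[
    [0.1, 0, 0, 0, 0, 0, 0],
    [0.1, 0, 0.15, 0, 0, 0, 0],
    [0.1, 0, 0.3, 0, 0, 0, 0],
    [0.1, 0, 0.45, 0, 0, 0, 0],
    [0.1, 0, 0.51, 0, 0, 0, 0],
  ],
)

```text
time: 7.18
ee_pos: [0.5019, 0.1844, 0.2083]
eef_rot: [0.643, 0.766, -0.001, -0.0]
ft_force: [-0.0, -0.2, 0.4]
width: 0.0001
```

```bash
python3 go.py
python3 - <<'E'
import numpy as np
Y0,Z0=.151,.2095
A=np.array([1.6,1.54,1.4,1.25,1.1,.95,.8,.65,.5,.38,.28,.2,.13,.07,.03,0,-.015])
for a in A:
    rho=np.interp(a,[0,1.54],[.13,.148])
    y=.09-rho*np.cos(a)+.01*np.sin(a)+.0095; z=.06+rho*np.sin(a)+.01*np.cos(a)
    print(a,round(y,3),round(z,3),"frac",round((y-Y0)/.2,3),round((Z0-z)/.2,3))
E
```

```text
t 7.17 case pos [-0.     0.149  0.208] world [0.502 0.184 0.208] F [-0.  -0.2  0.4] w 0.0
tool x in case [ 0.003  1.    -0.   ] z [-0.002 -0.    -1.   ] yaw err deg 0.2
1.6 0.114 0.208 frac -0.186 0.009
1.54 0.105 0.208 frac -0.23 0.006
1.4 0.084 0.206 frac -0.333 0.018
1.25 0.063 0.2 frac -0.438 0.046
1.1 0.044 0.192 frac -0.537 0.088
0.95 0.026 0.181 frac -0.627 0.145
0.8 0.01 0.167 frac -0.707 0.213
0.65 -0.004 0.151 frac -0.775 0.291
0.5 -0.015 0.134 frac -0.83 0.378
0.38 -0.022 0.119 frac -0.863 0.452
0.28 -0.026 0.106 frac -0.884 0.515
0.2 -0.028 0.096 frac -0.896 0.567
0.13 -0.03 0.087 frac -0.903 0.613
0.07 -0.03 0.079 frac -0.906 0.652
0.03 -0.03 0.074 frac -0.907 0.678
0.0 -0.031 0.07 frac -0.908 0.698
-0.015 -0.031 0.068 frac -0.908 0.707
```

Request:
play_rows(
  motion=[
    [-0.12, 0, 0, 0, 0, 0, 0],
    [-0.19, 0, 0.005, 0, 0, 0, 0],
    [-0.25, 0, 0.01, 0, 0, 0, 0],
    [-0.335, 0, 0.02, 0, 0, 0, 0],
    [-0.44, 0, 0.045, 0, 0, 0, 0],
  ],
)

```text
time: 7.8
ee_pos: [0.5181, 0.0981, 0.201]
eef_rot: [0.642, 0.767, 0.001, 0.0]
ft_force: [1.0, 2.1, 1.5]
width: 0.0009
```

```bash
python3 go.py
python3 - <<'E'
from h import *
t=eyes.camera("side");s=eyes.camera("top")
cv2.imwrite("pics/e.png",np.hstack([cv2.resize(x["image"][130:270,180:320],(400,400)) for x in (t,s)])[:,:,::-1])
E
```

```text
t 7.8 case pos [0.001 0.061 0.201] world [0.518 0.098 0.201] F [1.  2.1 1.5] w 0.001
tool x in case [0.001 1.    0.   ] z [ 0.001  0.    -1.   ] yaw err deg 0.1
```

View pics/e.png

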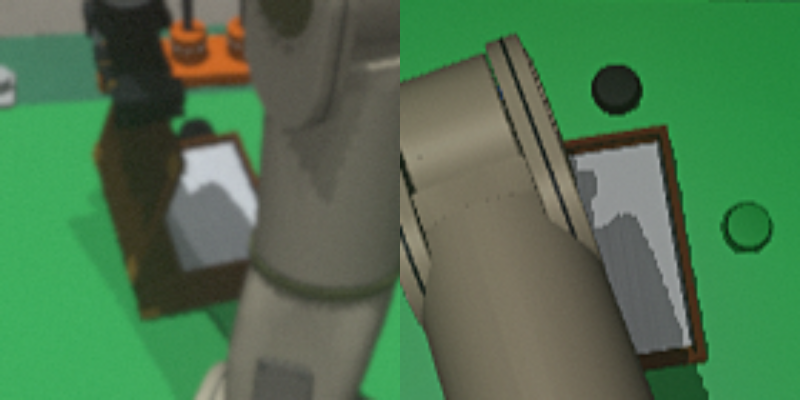

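The cover is tilting inwards ahead of the fingers, with about 2 N of force. I'll continue.

Request:
play_rows(
  motion=[
    [-0.095, 0, 0.045, 0, 0, 0, 0],
    [-0.185, 0, 0.1, 0, 0, 0, 0],
    [-0.265, 0, 0.17, 0, 0, 0, 0],
    [-0.335, 0, 0.245, 0, 0, 0, 0],
    [-0.39, 0, 0.335, 0, 0, 0, 0],
  ],
)

```text
time: 8.52
ee_pos: [0.5312, 0.0205, 0.1322]
eef_rot: [0.643, 0.766, -0.0, 0.0]
ft_force: [0.3, -0.2, 2.0]
width: 0.0007
```

Request:
play_rows(
  motion=[
    [-0.033, 0, 0.075, 0, 0, 0, 0],
    [-0.054, 0, 0.137, 0, 0, 0, 0],
    [-0.066, 0, 0.19, 0, 0, 0, 0],
    [-0.073, 0, 0.235, 0, 0, 0, 0],
    [-0.076, 0, 0.275, 0, 0, 0, 0],
  ],
)

```text
time: 9.15
ee_pos: [0.5339, 0.0069, 0.0781]
eef_rot: [0.642, 0.766, 0.0, 0.0]
ft_force: [0.4, -1.1, 1.0]
width: 0.0005
```

```bash
python3 go.py
```

```text
t 9.15 case pos [ 0.    -0.032  0.078] world [0.534 0.007 0.078] F [ 0.4 -1.1  1. ] w 0.0
tool x in case [ 0.002  1.    -0.   ] z [ 0. -0. -1.] yaw err deg 0.1
```

Request:
play_rows(
  motion=[
    [0, 0, 0.015, 0, 0, 0, 0],
    [0, 0, 0.03, 0, 0, 0, 0],
    [0, 0, 0.043, 0, 0, 0, 0],
    [0, 0, 0.05, 0, 0, 0, 0],
    [0, 0, 0.05, 0, 0, 0, 0],
  ],
)

```text
time: 9.78
ee_pos: [0.5341, 0.0068, 0.0703]
eef_rot: [0.643, 0.766, -0.0, 0.001]
ft_force: [-9.7, -1.2, 21.1]
width: 0.0004
```

```bash
python3 go.py
```

```text
t 9.78 case pos [ 0.    -0.032  0.07 ] world [0.534 0.007 0.07 ] F [-9.7 -1.2 21.1] w 0.0
tool x in case [ 0.002  1.    -0.001] z [ 0.    -0.001 -1.   ] yaw err deg 0.1
```

The tip stopped at z = 0.070 m, the height of the shut cover's top, with 21 N on it, so the cover is home. Now I lift clear and check.

Request:
play_rows(
  motion=[
    [0, 0, -0.05, 0, 0, 0, 0],
    [0, 0, -0.2, 0, 0, 0, 0],
    [0, 0, -0.45, 0, 0, 0, 0],
    [0, 0, -0.7, 0, 0, 0, 0],
    [-0.3, 0, -0.9, 0, 0, 0, 0],
  ],
)

```text
time: 10.4
ee_pos: [0.5435, -0.0405, 0.2465]
eef_rot: [0.64, 0.769, 0.001, 0.001]
ft_force: [1.6, 0.5, -0.9]
width: 0.0003
```

Request:
play_rows(
  motion=[
    [-0.25, 0, 0, 0, 0, 0, 0],
    [-0.5, 0, 0, 0, 0, 0, 0],
    [-0.75, 0, 0, 0, 0, 0, 0],
    [-0.9, 0, 0, 0, 0, 0, 0],
    [-0.9, 0, 0, 0, 0, 0, 0],
  ],
)

```text
time: 11.02
ee_pos: [0.5739, -0.2245, 0.2426]
eef_rot: [0.644, 0.765, -0.0, -0.0]
ft_force: [0.1, 0.8, 0.3]
width: 0.0
```

```bash
python3 go.py
python3 - <<'E'
from h import *
q=np.load("q.npy");t=eyes.camera("side");s=eyes.camera("top")
cv2.imwrite("pics/f.png",np.hstack([cv2.resize(x["image"][130:270,180:320],(400,400)) for x in (t,s)])[:,:,::-1])
for p in (t,s):
    print([(np.round(x["xy"],1).tolist(),round(x["p"],2)) for x in eyes.landmark_of(p,"cover_edge")],"shut:",proj(p,c2w(q,cover(0))).round(1))
    for n in ["pot_a","loupe","winder"]: print(n,[onz(p,x["xy"],0).round(3).tolist() for x in eyes.landmark_of(p,n)])
E
```

```text
t 11.03 case pos [-0.001 -0.267  0.243] world [ 0.574 -0.225  0.243] F [0.1 0.8 0.3] w 0.0
tool x in case [0.006 1.    0.   ] z [-0.001  0.    -1.   ] yaw err deg 0.4
[([275.7, 190.0], 0.79)] shut: [271.1 194.8]
pot_a [[0.556, -0.432, 0.0], [0.692, 0.117, 0.0], [0.703, 0.025, 0.0], [0.561, -0.121, 0.0]]
loupe [[0.54, -0.428, 0.0]]
winder [[0.52, 0.442, 0.0]]
[([278.5, 213.6], 0.9)] shut: [279.4 213.9]
pot_a [[0.687, 0.14, 0.0], [0.567, -0.121, 0.0], [0.713, 0.012, 0.0], [0.516, 0.135, 0.0]]
loupe []
winder [[0.506, 0.435, 0.0], [0.72, 0.014, 0.0]]
```

View pics/f.png

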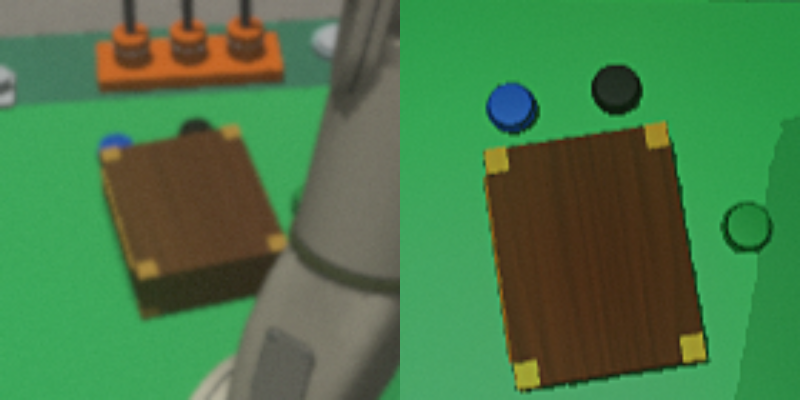

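```bash
python3 -c "
from bench import job
print(job.close_job())"
```

```text
the job is handed in; nothing more can be done
None
```

The case is put away and the job handed in at about 11 s on the robot's clock, well inside the 53 s limit. The close call gives no verdict, so these are my own checks.

- **Flap:** I folded it over with the closed fingertips until the tip stopped at z = 0.055 m, which is where the flap's upper face should be when flat. The force reached about 45 N, under the 80 N limit. Pictures then showed it flat with the cover still upright.
- **Cover:** I pushed it down at about 1.2 rad/s, with 1–3 N on the tool along the way. The tip stopped at z = 0.070 m, the height of the shut cover's top, with about 23 N on it. Then I lifted off and backed away.
- **Last pictures:** both views show the cover square on the rim. The three pots are where they were.
- **Winder and loupe:** the winder's reported position agrees within about 5 mm in the top view. In the side view the winder and loupe readings came out 13–23 mm off, within that view's scatter, and the arm never went near either. The loupe was not found in the last top view.

**Disagreements:** in the top view the cover's edge was within 1 pixel of its shut position. The side-view network put it about 7 pixels off, but the arm partly hid the case there and my case fit was also a few pixels out in that view. I trusted the contact height and the pictures. I could not see the movement and bezel once the flap was over them; they were in place in the last view, with the flap about half way down.

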